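Load the drill jig, seat its slip bush over the pin and hold it down for drilling

ROBOT

A 6-joint arm with a two-finger parallel gripper is mounted at the origin on the work surface; the furniture and walls round the work are solid. World frame = base frame: x ahead of the robot, y to its left, z up, the work surface at z = 0. Lengths are in mm, angles in rad, forces in N, time in s.
With the tool pointing down it reaches from about 325 to 1000 mm from the base axis. Payload 5.1 kg.
Tool frame: the origin (TCP) lies midway between the tips of the shut fingers; the grasp point (between the pads) lies 19 mm behind it; z points along the fingers, y is the direction in which the jaws open and shut (so a half turn about z gives the same grasp; the last joint's range is limited). The gripper opens to 85 mm and grips with 20 to 120 N. Pads are 22 mm wide; open, the fingers measure 114 mm over their backs; the gripper's body (76 mm by 85 mm) begins 54 mm behind the grasp point. The pads swing forward as they close: fully open they stand 13 mm farther back than shut.
Start: joints at [-0.083, 0.124, 1.65, -0, 1.367, -0.083], TCP at [649.988, -0.028, 231.322] pointing down, gripper open.
Joint ranges: [-2.61, 2.61], [-1.02, 2.33], [0.03, 2.71], [-1.35, 4.49], [0.32, 2.68], [-2.91, 2.91]. Speed limits (rad/s): [2.57, 2.57, 3.14, 3.14, 3.14, 3.14].

INTERFACE

Orientations are given as a unit quaternion [w, x, y, z].
In Python, from bench import manip, kin, sense, viewer, hand_in gives the robot as it stands. The module is installed in compiled form; this text tells all that it offers. Calls block until the motion is done:
- manip.movep(position, orientation): joint-space move of the TCP to a pose.
- manip.movel(position, attitude=None, v=150, force_limit=None): straight line of the TCP; attitude=None keeps the orientation; v is the mean speed in mm/s. With force_limit (N) it stops when the force on the tool has changed by that much, and returns True; else False.
- manip.set_joints(angles): joint-space move.
- manip.open_gripper() and manip.gripper_close(squeeze=None): open the fingers fully, or close them until they stop; squeeze is the grip in N (None keeps the last).
- manip.pause(seconds).
- kin.inverse_kinematics(position, orientation): joint angles nearest the present ones, or None.
- sense(): the state.
- viewer.get_image(name): name is "scene" or "side" or "wrist"; returns the picture (384x512x3 uint8, red, green, blue); there is no depth.
- viewer.calibration(name): a dict with "fx", "fy", "cx", "cy" (pixels), "rvec" (rotation vector, rad) and "tvec" (3), from world to camera coordinates, as OpenCV has them. Camera axes: x right, y down, z forward; pixel columns grow to the right and rows downward; lengths in mm; the calibration is good to about 2 mm. A picture is of the moment at which its call begins: read the wrist's pose just before it. calibration takes no time and is no camera call; for the wrist camera it gives the pose at the moment of the call.
A pose or a line that the arm cannot do raises manip.MotionError and nothing moves.
- hand_in(): hands the job in, once; it reports no verdict.
The state is a dict: "time_s": time; "qpos": joint angles; "joint_vel": joint speeds; "joint_torque": joint torques, N m; "tool_pos": TCP position; "orientation": TCP orientation; "wrist_force": force on the tool from outside, world axes, zero at the start; "wrist_torque": the same for the moment, N m; "grip_width": opening from 0.0 (shut) to 1.0 (fully open).
Only numpy, scipy, OpenCV 4.12 (cv2) and the standard library are available. Lean on these libraries where they do the work, as an engineer would, in place of code of your own. Each camera call takes 0.05 s, during which the arm holds its last target.

TASK

Slide the pallet, with the blank lying in it, along the bench by its upright handle into the drill jig until it is fully home against the back stop. Then take the knurled collar of the jig's drill bush and turn it clockwise (seen from above) until the keyway hidden in its underside drops over the jig's pin, and push the bush down until its foot bears firmly on the blank. Finish while still holding it pressed down, ready for the drill, and leave the other things on the bench where they are.

Things in the scene. Friction and masses are not known exactly. Their poses are not given: they have to be found in the camera images.
- jig: drill jig fixed to the bench: wooden rails with an aluminium plate across them, 92 wide (x) x 106 mm long (y), plate top 38, underside 26 mm above the bench; low feet make it 134 mm wide. Origin on the bench, below the drill bush's axis. Under the plate a 60 mm wide channel, floored by the bench, runs along y: back stop 47 mm from the origin at -y, mouth at +y. The pallet enters along -y
- jig_mouth (a point): middle of the jig's flared mouth, 75 mm from the jig's origin along its +y, 13 mm above the bench; axes as the jig's. The plate and rails end 50 mm from the origin; two wooden lead-in cheeks, 22 mm high, reach to 77 mm and open to 87 mm apart
- jig_pin_top (a point): rounded top of the upright steel pin, 6 mm thick, that stands 9 mm out of the jig's plate under the collar, 16.5 mm from the bush's axis toward the jig's -y; axes as the jig's
- pallet: loose plywood pallet on the bench, 0.3 kg: a shallow tray 56 wide (x) x 93 mm long (y), rims 13 mm high, and behind it (+y) a 34 mm wide tongue with the handle. Origin at its underside in the middle of the tray; its leading end is 46.5 mm from there at -y, the tongue's end 126 mm at +y. Fully home, its origin and axes coincide with the jig's (within 1 mm endwise, 2 mm side play)
- pallet_handle (a point): middle of the pallet's upright wooden handle at the height to grip, 32 mm above the bench, 105 mm from the pallet's origin along its +y; axes as the pallet's. The handle is a fin 14 mm thick (x), 36 mm long (y), its top 52 mm above the bench; its foot on the tongue is 30 mm wide (x) and reaches 9 mm above the bench
- blank: loose offcut of dark speckled plastic sheet, 43 x 81 x 11 mm, 50 g, lying in the pallet with 2 to 3 mm play, its top 16 mm above the bench. Origin at the middle of its underside
- collar: steel drill bush: a knurled round collar 50 mm across, 32 mm high, in one piece with an 18 mm guide that hangs through the plate and ends in a flat foot; 0.22 kg. Origin on its upright axis at the collar's underside: 47 mm above the bench at the start, resting on the pin (top at 79 mm). Captive in the jig; it turns and slides easily up and down, only its own weight pulls it down
- collar_grip (a point): on the bush's axis, 20 mm above the collar's underside, the height to grip it. In the underside is a blind keyway, 11 mm wide, unseen; the axes say nothing of where. At the start it stands 25 to 70 degrees anticlockwise of the pin, seen from above. Within about 8 degrees of the pin the bush can be pushed down 7.5 mm, until its foot meets the blank; elsewhere the pin stops it
- bush (a joint): how far the drill bush has gone down (m): 0 resting on the pin as at the start; 0.0075 with the keyway over the pin and the foot on the blank (collar's underside 39.5, top 71.5 mm above the bench); 0.009 if no blank were below. It can be lifted 3 mm from 0. Under a 10 N push on the pin about 0.05 N m turns it
- mug_mid (a point): white mug, 83 mm across, 93 mm high, standing on the bench, not to be moved; the point is at half its height
- marker_mid (a point): marker pen, 135 mm long, lying on the bench, not to be moved; the point is its middle
- tin_mid (a point): round tin, 75 mm across, 58 mm high, standing on the bench beside the mug, not to be moved; the point is at half its height
Not all that is in view belongs to the job. What is shaped like the blank but green or turquoise is not meant.

How it is judged (in metres and radians):
On the way, in this order (a step that is already met when the one before it is completed fails the run):
1. the pallet is home in the jig with the blank in it, the bush still up (y of pallet in the frame of jig below 0.004 m and horizontal distance between pallet and jig below 0.006 m and value of joint bush below 0.004 m), for 0.2 s.
2. the keyway has dropped over the pin (value of joint bush above 0.006 m), for 0.2 s.
At the end, for the whole second after the job is handed in: The pallet is home in the jig (within 5 mm of the back stop) with the blank in it, the bush is down with its keyway over the pin (more than 6 mm lower than at the start), and the fingers keep pressing it so that its foot bears on the blank with more than 4 N, its own weight being 2.2 N (y of pallet in the frame of jig below 0.005 m and horizontal distance between pallet and jig below 0.007 m and horizontal distance between blank and pallet below 0.006 m and value of joint bush above 0.006 m and contact force between collar and blank above 4 N and contact force between the fingers and collar above 2 N and velocity of joint bush below 0.005 m/s); the arm keeps its last pose, push and grip.
It fails at once if a bystander (mug, marker, tin) is moved more than 25 mm (distance of any of mug_mid, marker_mid, tin_mid from where it was at the start of the episode above 0.025 m).
It also fails if it takes over 58 s, if anything falls off the work surface, if the arm or the gripper's body presses on something with over 40 N, if the wrist force passes 120 N, or if a joint passes its speed limit or range.

## Working session

There is one attempt and no reset: what is moved stays moved. The work goes in short steps, each a Python script; the robot and the scene stay as the last script left them, time stands still between calls to the robot, and variables do not carry over. Pictures are saved under pics/ and viewed, and the job is handed in when it is done.

```bash
mkdir -p pics; python3 - <<'E'
from bench import manip, kin, sense, viewer
import cv2
for n in ["scene","side","wrist"]:
    im=viewer.get_image(n); cv2.imwrite(f"pics/a_{n}.png",cv2.resize(im[:,:,::-1],(800,600),interpolation=cv2.INTER_CUBIC)); print(n,viewer.calibration(n))
s=sense();print(s)
E
```

```text
scene {'fx': 412.03151643316477, 'fy': 412.03151643316477, 'cx': 258.51134652878534, 'cy': 191.28369767373235, 'rvec': array([ 1.19959647, -1.87747346,  1.21551313]), 'tvec': array([271.34042516, 222.38301031, 953.91989319])}
side {'fx': 473.3037035016416, 'fy': 473.3037035016416, 'cx': 248.76335052574407, 'cy': 193.68140795878705, 'rvec': array([ 0.76503689, -2.53541245,  1.20870721]), 'tvec': array([ 391.77654763,  198.00190096, 1042.31268827])}
wrist {'fx': 319.3850858671189, 'fy': 319.3850858671189, 'cx': 253.52769274494335, 'cy': 189.46772381392242, 'rvec': array([-2.83940241e+00, -1.94040932e-03,  2.25853950e-03]), 'tvec': array([-648.32495751,  -40.91559603,  378.07128023])}
{'time_s': 0.15, 'qpos': array([-8.26153163e-02,  1.24394722e-01,  1.65136635e+00, -1.65481637e-05,
        1.36751723e+00, -8.26151426e-02]), 'joint_vel': array([ 3.69159160e-05, -2.17844258e-03, -4.06606419e-03,  1.22593498e-03,
        5.83388950e-05,  1.70220727e-04]), 'joint_torque': array([ 3.58459238e-04, -4.24227583e+01, -3.66012383e+01, -4.16494640e-05,
        4.65309960e-03, -1.53378886e-05]), 'tool_pos': array([ 6.49518674e+02, -3.64803209e-03,  2.30306322e+02]), 'orientation': array([-6.37876241e-04,  7.07105405e-01,  7.07107655e-01, -5.50935810e-04]), 'wrist_force': array([-0.56846531,  0.27368253,  0.11636053]), 'wrist_torque': array([-0.02455546, -0.02135807, -0.0217553 ]), 'grip_width': 1.0035874612254796}
```

View pics/a_scene.png

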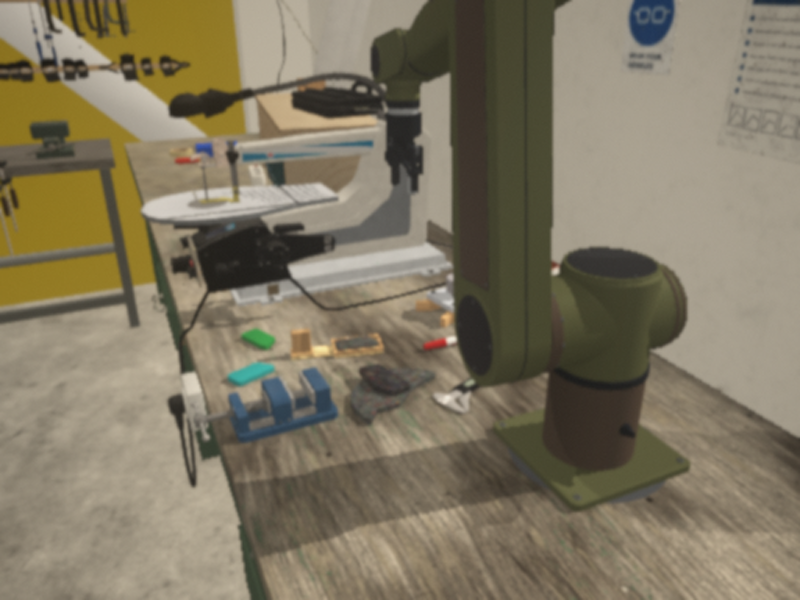

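View pics/a_side.png

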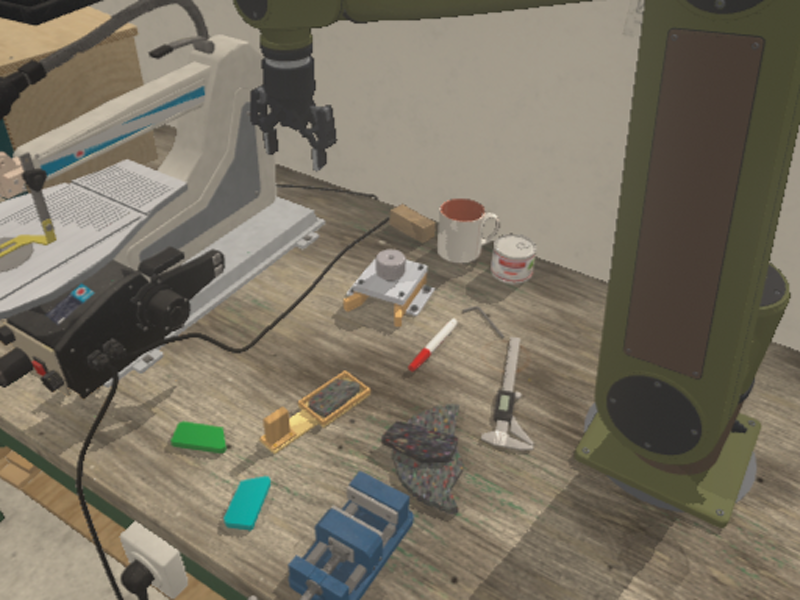

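View pics/a_wrist.png

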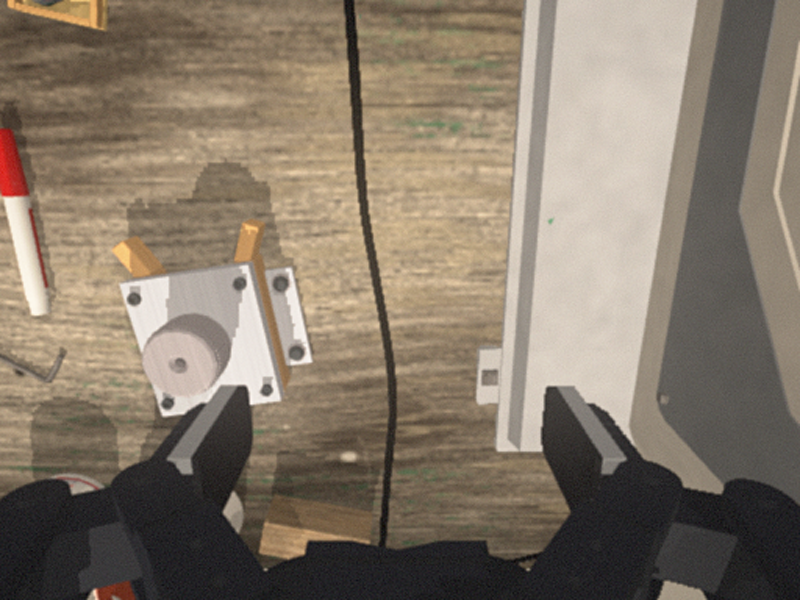

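Side view (800x600): the pallet with the dark speckled blank is at about (335,400), its handle fin at (276,425), and the jig collar at (390,265). The green (200,437) and turquoise (248,500) offcuts are lookalikes. The mug is at (462,230), tin (513,258), marker (433,345), and the machine stands beside the jig. The wrist view shows the jig at (205,335), its mouth toward the top of the image.

```bash
cat > h.py <<'E'
from bench import manip, kin, sense, viewer, hand_in
import cv2, numpy as np
from scipy.spatial.transform import Rotation as Ro
def ray(c,uv):
    R=cv2.Rodrigues(c["rvec"])[0]; o=-R.T@c["tvec"]
    return o, R.T@np.array([(uv[0]-c["cx"])/c["fx"],(uv[1]-c["cy"])/c["fy"],1])
def p2w(c,uv,z,s=1.5625):
    o,d=ray(c,(np.array(uv,float)+.5)/s-.5); return o+d*(z-o[2])/d[2]
def w2p(c,P,s=1):
    K=np.array([[c["fx"],0,c["cx"]],[0,c["fy"],c["cy"]],[0,0,1]])
    return cv2.projectPoints(np.array(P,float).reshape(-1,3),c["rvec"],c["tvec"],K,None)[0][:,0]*s
def q(yaw):  # tool down; yaw = world direction angle of jaw axis (y tool)
    y=np.array([np.cos(yaw),np.sin(yaw),0]); z=np.array([0,0,-1.]); x=np.cross(y,z)
    r=Ro.from_matrix(np.c_[x,y,z]).as_quat(); return np.r_[r[3],r[:3]]
def snap(n,f,crop=None):
    c=viewer.calibration(n); im=viewer.get_image(n)[:,:,::-1]
    if crop: x0,y0,x1,y1=crop; im=im[y0:y1,x0:x1]
    s=min(800/im.shape[1],600/im.shape[0])
    cv2.imwrite("pics/"+f,cv2.resize(im,None,fx=s,fy=s,interpolation=cv2.INTER_CUBIC)); return c
E
python3 - <<'E'
from h import *
np.set_printoptions(precision=1,suppress=True)
c=viewer.calibration("side")
for n,uv,z in [("collar",(390,256),79),("blank",(337,395),16),("handle",(276,410),52),("green",(200,430),11),("turq",(248,495),11),("mug",(461,210),93),("tin",(514,243),58),("markR",(410,368),7),("markW",(456,322),7),("vise",(370,480),60)]: print(n,p2w(c,uv,z))
c=viewer.calibration("wrist")
for n,uv,z in [("collar",(181,362),79),("bl",(160,412),38),("tl",(122,284),38),("tr",(248,263),38),("br",(281,400),38),("machineleft",(500,440),10),("tab",(480,380),5)]: print(n,p2w(c,uv,z))
E
```

```text
collar [509.8 -64.9  79. ]
blank [430.8 196.5  16. ]
handle [462.  292.8  52. ]
green [552.5 353.8  11. ]
turq [424.2 398.8  11. ]
mug [ 471.1 -240.1   93. ]
tin [ 364.7 -248.    58. ]
markR [376.6  80.7   7. ]
markW [370.8 -54.6   7. ]
vise [286.3 322.8  60. ]
collar [510.3 -61.5  79. ]
bl [ 469.7 -121.9   38. ]
tl [457.3 -21.3  38. ]
tr [546.4  -6.1  38. ]
br [ 562.  -111.5   38. ]
machineleft [ 734.9 -164.1   10. ]
tab [ 716.4 -111.3    5. ]
```

```bash
python3 - <<'E'
from h import *
np.set_printoptions(precision=1,suppress=True)
c=viewer.calibration("wrist"); print(p2w(c,(400,300),0), ray(c,(0,0))[0])
manip.movep([450,140,300],q(0.0)); print(sense()["time_s"])
c=snap("wrist","b.png")
np.save("cb.npy",c,allow_pickle=True)
manip.movep([510,-140,300],q(0.0)); print(sense()["time_s"],sense()["qpos"])
c=snap("wrist","c.png"); np.save("cc.npy",c,allow_pickle=True)
E
```

```text
[651.2 -44.8   0. ] [648.9  74.2 372. ]
1.1417
2.3 [-0.4 -0.2  1.8  0.   1.5 -0.4]
```

View pics/b.png

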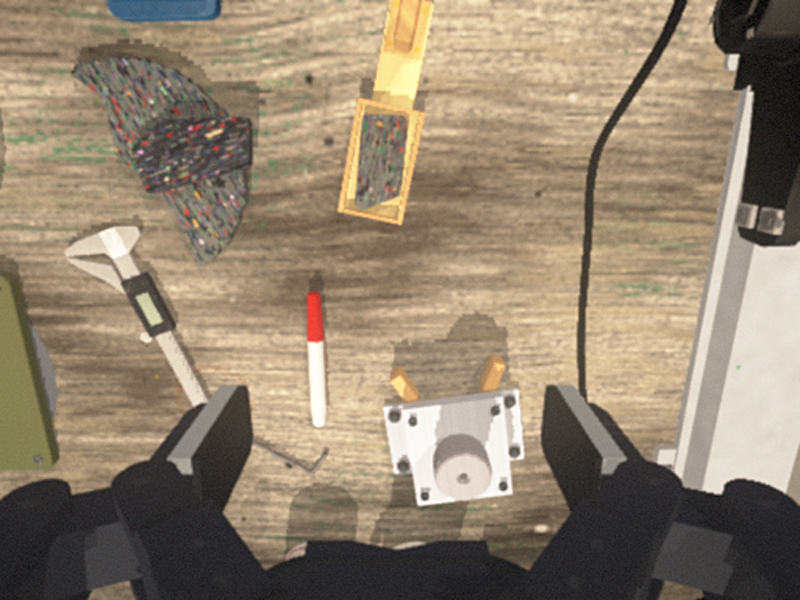

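View pics/c.png

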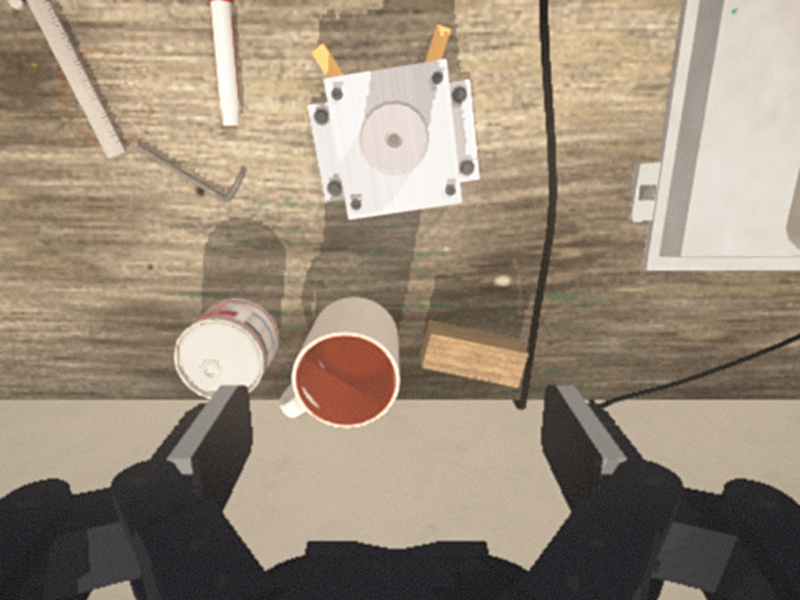

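Picture b: the pallet tray corners are at (360,100), (424,112), (402,222) and (340,210), with the dark speckled blank (382,160) inside. The tongue and handle run up to (408,20). The jig is upright below it at (460,450). Another speckled thing at (170,150) is a heap of scrap and does not lie in the pallet. Picture c: the jig plate corners are at (325,79), (446,60), (463,203) and (349,218), with the collar centre at (394,139).

```bash
python3 - <<'E'
from h import *
np.set_printoptions(precision=2,suppress=True)
cb=np.load("cb.npy",allow_pickle=True).item(); cc=np.load("cc.npy",allow_pickle=True).item()
def fit(c,model,pix,x0):
    from scipy.optimize import least_squares
    def W(p):
        R=np.array([[np.cos(p[2]),-np.sin(p[2])],[np.sin(p[2]),np.cos(p[2])]])
        m=np.array(model,float); return np.c_[m[:,:2]@R.T+p[:2],m[:,2]]
    pp=(np.array(pix,float)+.5)/1.5625-.5
    r=least_squares(lambda p:(w2p(c,W(p))-pp).ravel(),x0,x_scale=[10,10,.1]); print("fit",r.x,np.degrees(r.x[2]),"res",r.fun.reshape(-1,2).tolist().__str__()[:0],np.abs(r.fun).max()); return r.x
print("jig")
fit(cc,[[-46,53,38],[46,53,38],[46,-53,38],[-46,-53,38],[0,0,79]],[(325,79),(446,60),(463,203),(349,218),(394,139)],[510,-62,.15])
fit(cc,[[-46,50,38],[46,50,38],[46,-56,38],[-46,-56,38],[0,0,79]],[(325,79),(446,60),(463,203),(349,218),(394,139)],[510,-62,.15])
print(p2w(cc,(394,139),79))
print("pallet")
fit(cb,[[-28,46.5,13],[28,46.5,13],[28,-46.5,13],[-28,-46.5,13]],[(360,100),(424,112),(402,222),(340,210)],[430,196,-.15])
print(p2w(cb,(410,25),52))
E
```

```text
jig
fit [508.35 -66.15   0.15] 8.376030078632756 res  2.059682076531743
fit [508.02 -63.88   0.15] 8.383530708342676 res  0.9811011882975151
[507.43 -64.02  79.  ]
pallet
fit [437.04 196.04  -0.2 ] -11.295881112276174 res  1.943976617848918
[459.02 290.96  52.  ]
```

```bash
python3 - <<'E'
from h import *
np.set_printoptions(precision=2,suppress=True)
manip.movep([457.6,299,150],q(np.radians(-11.3))); s=sense();print(s["time_s"],s["qpos"],s["tool_pos"])
c=snap("wrist","d.png"); np.save("cd.npy",c,allow_pickle=True)
th=np.radians(-11.3);R=np.array([[np.cos(th),-np.sin(th)],[np.sin(th),np.cos(th)]])
P=[np.r_[R@[x,y]+[437,196],z] for x,y,z in [(-7,87,52),(7,87,52),(7,123,52),(-7,123,52),(-28,46.5,13),(28,46.5,13),(28,-46.5,13)]]
print(w2p(c,P,1.5625))
E
```

```text
4.0583 [ 0.48 -0.04  1.96 -0.    1.22  0.68] [458.21 298.65 150.54]
[[381.79 327.58]
 [409.01 327.59]
 [409.61 259.22]
 [381.2  259.22]
 [349.76 366.66]
 [441.1  366.66]
 [437.31 493.62]]
```

View pics/d.png

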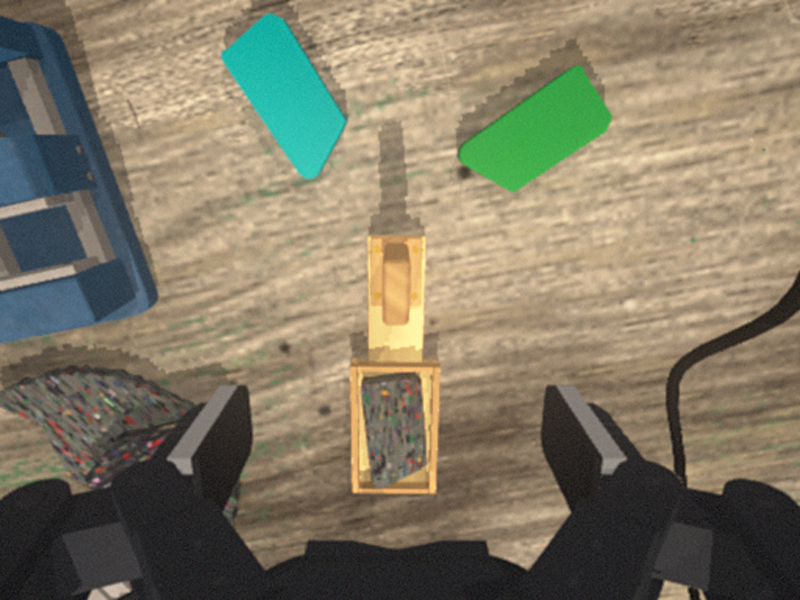

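Picture d: handle top at (384–411, 243–325), within about 1 mm of the prediction, and the blank lies in the tray at (397,430). The turquoise and green offcuts lie apart from it. Descending and gripping.

```bash
python3 - <<'E'
from h import *
np.set_printoptions(precision=2,suppress=True)
Q=q(np.radians(-11.3))
print(manip.movel([458,299,14],Q,v=100,force_limit=15))
manip.gripper_close(squeeze=50); s=sense();print(s["time_s"],s["tool_pos"],s["grip_width"],s["wrist_force"])
J=np.array([508,-64.]);a=np.radians(8.4);ey=np.array([-np.sin(a),np.cos(a)])
def T(y): return np.r_[J+ey*(y+105),14]
print(manip.movel(T(140),q(a),v=100,force_limit=25))
s=sense();print(s["time_s"],s["tool_pos"],s["grip_width"],s["wrist_force"])
c=snap("side","e.png",(180,110,330,222)); c=snap("wrist","e2.png")
E
```

```text
False
6.2667 [458.16 299.09  14.12] 0.15894640021769668 [ 0.25 -0.53  1.05]
False
7.6333 [472.25 177.95  14.12] 0.15524480005069013 [-1.37 -3.35  2.92]
```

View pics/e.png

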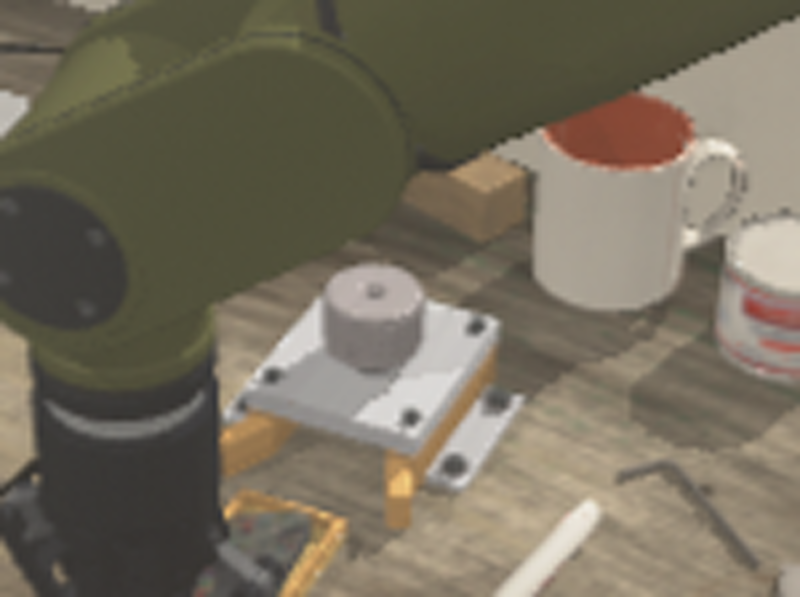

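View pics/e2.png

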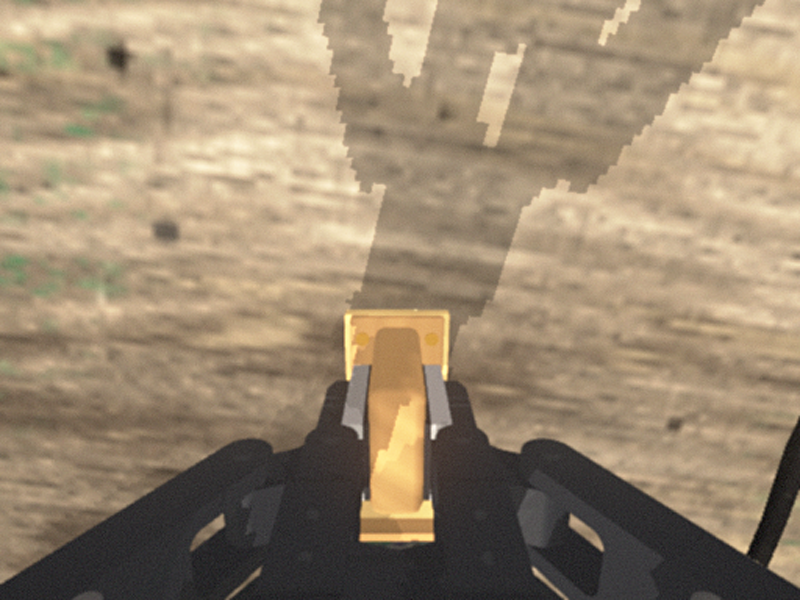

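The handle is held squarely between the pads (e2: tongue end level at row 313), and the tray with its blank lies in front of the mouth (e: right front corner at (345,525)). Pushing in.

```bash
python3 - <<'E'
from h import *
np.set_printoptions(precision=2,suppress=True)
J=np.array([508,-64.]);a=np.radians(8.4);ey=np.array([-np.sin(a),np.cos(a)]);ex=np.array([ey[1],-ey[0]])
def T(y): return np.r_[J+ey*(y+105),14]
def rep(r):
    s=sense();d=s["tool_pos"][:2]-J;f=s["wrist_force"];print(r,round(s["time_s"],2),"x,y",d@ex,d@ey-105,"F ex,ey,z",f[:2]@ex,f[:2]@ey,f[2],"T",s["wrist_torque"])
for y in (60,30,10,-6):
    r=manip.movel(T(y),q(a),v=60 if y>20 else 30,force_limit=22); rep(r)
    if r: break
c=snap("side","f.png",(180,110,330,222))
E
```

```text
False 9.22 x,y 0.12077580330916715 59.76754066230541 F ex,ey,z 0.1712775042008157 0.5741206947656008 4.183872665611014 T [ 0.09 -0.03 -0.1 ]
False 9.87 x,y 0.1406044707074609 29.685479525866214 F ex,ey,z -0.31157951238972675 -0.08509657356692304 5.567849551984182 T [-0.01  0.03 -0.09]
False 10.68 x,y 0.09634671041424869 10.429330452696718 F ex,ey,z -0.09291466143723229 2.3630912602408967 6.281685188028578 T [ 0.38  0.08 -0.05]
True 11.16 x,y -0.16453008221377774 0.19557400100092082 F ex,ey,z -0.12730515208866355 2.0362634335843364 1.724726709590096 T [ 0.04 -0.11  0.14]
```

View pics/f.png

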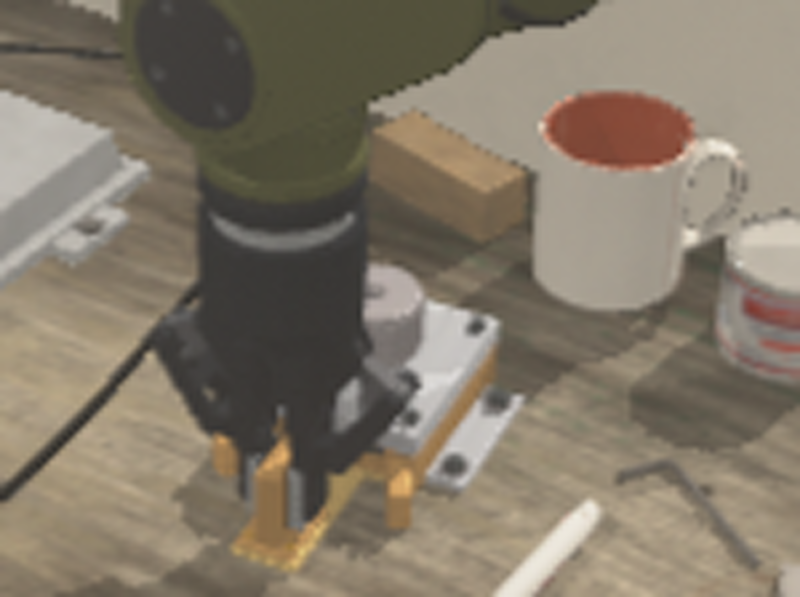

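```bash
python3 - <<'E'
from h import *
np.set_printoptions(precision=2,suppress=True)
J=np.array([508,-64.]);a=np.radians(8.4);ey=np.array([-np.sin(a),np.cos(a)]);ex=np.array([ey[1],-ey[0]])
def T(y): return np.r_[J+ey*(y+105),14]
def rep(r):
    s=sense();d=s["tool_pos"][:2]-J;f=s["wrist_force"];print(r,round(s["time_s"],2),"x,y",d@ex,d@ey-105,"F ex,ey,z",f[:2]@ex,f[:2]@ey,f[2])
r=manip.movel(T(-6),q(a),v=15,force_limit=30); rep(r)
manip.pause(.3); rep(0)
manip.open_gripper(); rep(0)
p=sense()["tool_pos"]; manip.movel([p[0],p[1],140],None,v=200)
rep(0); c=snap("side","g.png",(180,110,330,222))
c=snap("wrist","g2.png"); np.save("cg.npy",c,allow_pickle=True)
E
```

```text
True 11.61 x,y -0.3441798346769263 0.20474669484698893 F ex,ey,z 0.9217401945879359 2.5318412454626706 2.443906242333818
0 11.91 x,y -0.28891730911152086 0.21242288923490094 F ex,ey,z 0.3265031656598442 1.8225691670529327 3.6944936496844543
0 12.6 x,y -0.12867071658929957 0.1659945614078424 F ex,ey,z -0.4668235251351099 0.14373195364950095 0.14873422938125316
0 13.38 x,y -0.9573302682727628 0.2978421893310923 F ex,ey,z 0.6462477496739065 -0.42651077365839496 0.6403651044076558
```

View pics/g.png

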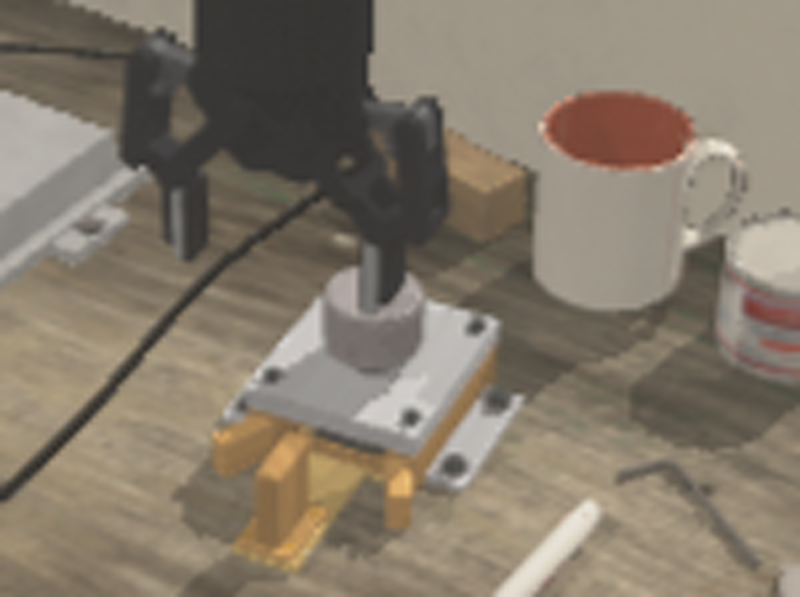

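View pics/g2.png

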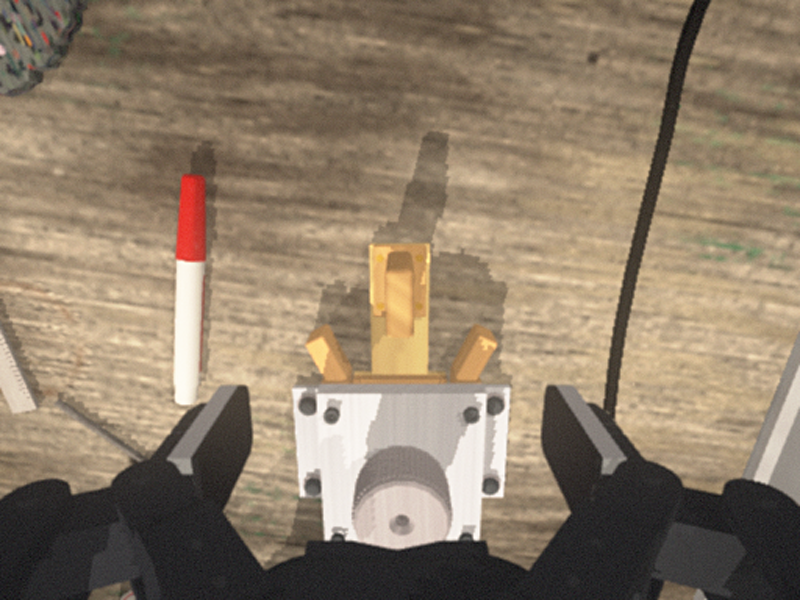

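```bash
python3 - <<'E'
from h import *
np.set_printoptions(precision=2,suppress=True)
c=np.load("cg.npy",allow_pickle=True).item()
J=np.array([508,-64.]);a=np.radians(8.4);ey=np.array([-np.sin(a),np.cos(a)]);ex=np.array([ey[1],-ey[0]])
W=lambda x,y,z:np.r_[J+ex*x+ey*y,z]
names=["tongueL5","tongueR5","handletop back","handletop front","plateL","plateR","collar"]
print(w2p(c,[W(-17,126,5),W(17,126,5),W(0,123,52),W(0,87,52),W(-46,50,38),W(46,50,38),W(0,0,79)],1.5625))
for n,uv,z in [("coll",(402,523),79),("tongueL",(369,244),5),("tongueR",(431,244),5),("plL",(293,387),38),("plR",(511,387),38),("foot",(400,252),9)]:
    d=p2w(c,uv,z)[:2]-J; print(n,d@ex,d@ey)
q0=sense()["qpos"]; print(q0, kin.inverse_kinematics([508,-64,46],q(a+np.radians(38))),kin.inverse_kinematics([508,-64,46],q(a-np.radians(60))))
E
```

```text
[[371.   244.47]
 [431.8  244.36]
 [401.97 269.23]
 [401.91 340.61]
 [316.43 395.07]
 [487.08 395.02]
 [402.16 527.13]]
coll -0.2161023906512332 2.600319410049039
tongueL -18.267292176342455 126.42467046933207
tongueR 16.388808025978726 126.36413080766563
plL -58.50063556239298 54.97349947330541
plR 58.4124641552063 54.92789138830285
foot -0.9470098626740382 122.6602575770673
[-0.03 -0.15  2.08  0.01  1.21 -0.18] [-0.23  0.02  2.1  -0.    1.03 -1.04] [-0.23  0.02  2.1  -0.    1.03  0.67]
```

The tongue end measures 126.4 mm from the jig origin (126 means home), so the pallet is home. In g2 the collar is at (402,500) and the bush is still up. Next, grip the collar with the jaws turned anticlockwise.

```bash
python3 - <<'E'
from h import *
np.set_printoptions(precision=2,suppress=True)
J=np.array([507.8,-63.2]);a=np.radians(8.4);y0=a+np.radians(40)
def rep(n):
    s=sense();print(n,round(s["time_s"],2),s["tool_pos"],"F",s["wrist_force"],"T",s["wrist_torque"],"g",s["grip_width"])
manip.movep([*J,140],q(y0)); 
r=manip.movel([*J,46],q(y0),v=120,force_limit=12); rep(r)
manip.gripper_close(squeeze=60); rep("closed")
c=snap("side","k.png",(180,110,330,222))
E
```

```text
False 15.27 [508.54 -63.27  46.81] F [-0.38  0.36 -0.03] T [0.01 0.02 0.  ] g 0.9999846008534373
closed 15.69 [509.23 -62.48  47.48] F [0.23 5.47 3.67] T [ 0.77 -0.09 -0.03] g 0.5683585865197159
```

View pics/k.png

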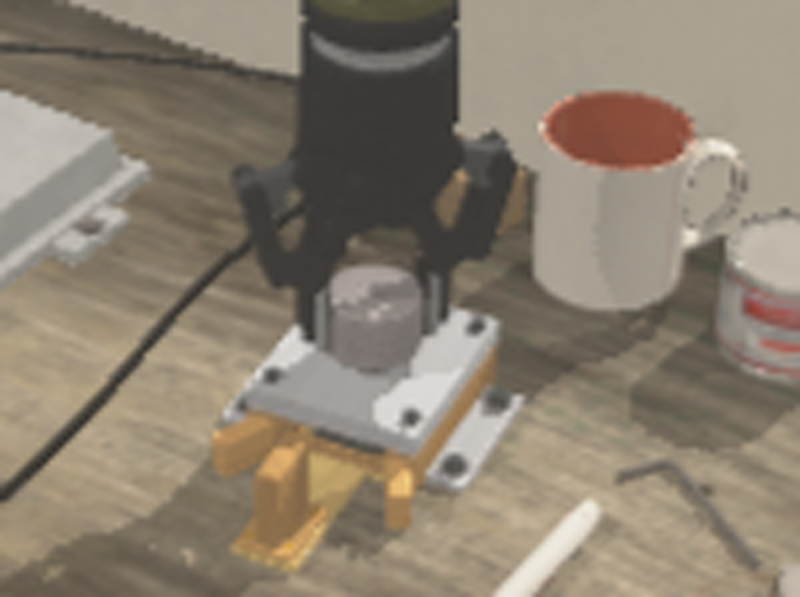

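Picture k: the collar (375,320) is held between both fingers. Now turn clockwise in small steps with a light push after each.

```bash
cat > turn.py <<'E'
from h import *
np.set_printoptions(precision=2,suppress=True)
J=np.array([508.9,-62.5]);a=np.radians(8.4);y0=a+np.radians(40)
def rep(n):
    s=sense();print(n,round(s["time_s"],2),s["tool_pos"],"F",s["wrist_force"],"T",s["wrist_torque"],"g",round(s["grip_width"],3),flush=True); return s
E
python3 - <<'E'
from turn import *
r=manip.movel([*J,45],q(y0),v=20,force_limit=10); z0=rep(r)["tool_pos"][2]
for k in range(1,4):
    zt=sense()["tool_pos"][2]
    manip.movel([*J,min(zt,z0)],q(y0-np.radians(6*k)),v=100); rep(("rot",6*k))
    r=manip.movel([*J,z0-5],None,v=20,force_limit=9); s=rep(r)
    if s["tool_pos"][2]<z0-3: print("DROP");break
E
```

```text
False 15.99 [509.31 -62.37  47.03] F [-5.17  2.66 11.14] T [ 0.35  0.93 -0.04] g 0.571
('rot', 6) 16.25 [509.15 -62.5   47.51] F [-0.93  0.74  3.94] T [ 0.18  0.09 -0.05] g 0.568
True 16.46 [509.19 -62.46  47.24] F [-3.25  0.44  6.83] T [-0.03  0.39 -0.07] g 0.567
('rot', 12) 16.72 [509.09 -62.56  47.31] F [-1.37  1.21  5.13] T [ 0.13  0.2  -0.05] g 0.572
True 16.93 [509.06 -62.53  47.01] F [-1.49  0.37  5.54] T [ 0.03  0.34 -0.01] g 0.568
('rot', 18) 17.18 [508.92 -62.63  46.66] F [ 1.44  0.34 -0.1 ] T [ 0.03 -0.15 -0.09] g 0.571
True 17.39 [508.71 -62.58  44.99] F [ 3.28 -2.02 -6.69] T [-0.23 -0.72 -0.29] g 0.57
```

```bash
python3 - <<'E'
from turn import *
s=rep(0)
r=manip.movel([*J,38.5],None,v=20,force_limit=12); s=rep(r)
manip.pause(.2); rep(1)
c=snap("side","m.png",(180,110,330,222))
E
```

```text
0 17.39 [508.71 -62.58  44.99] F [ 3.28 -2.02 -6.69] T [-0.23 -0.72 -0.29] g 0.57
True 17.62 [508.64 -62.56  43.55] F [ 0.93 -1.04 -0.29] T [-0.13 -0.23 -0.42] g 0.565
1 17.82 [508.55 -62.53  43.19] F [ 2.21 -0.08 -0.98] T [-0.14 -0.43 -0.55] g 0.574
```

View pics/m.png

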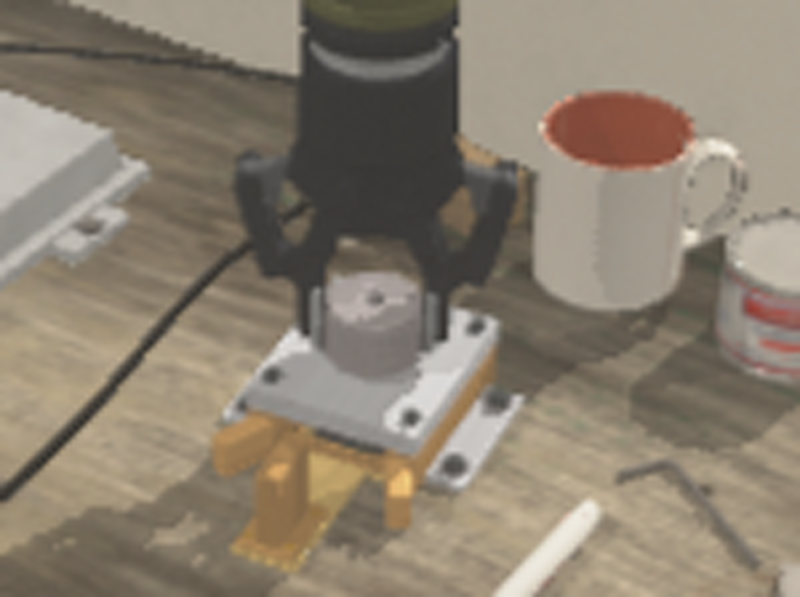

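Picture m: the collar is visibly lower (top at row 272 to 295, before 265), about 4 mm down. The −0.55 N·m moment shows the pin wants a little more clockwise turn, so I'll add that and push on.

```bash
python3 - <<'E'
from turn import *
for d in (21,24):
    manip.movel([*J,43],q(y0-np.radians(d)),v=100); manip.pause(.1); s=rep(d)
z=s["tool_pos"][2]
r=manip.movel([*J,36],None,v=15,force_limit=14); s=rep(r)
manip.pause(.2); rep(1)
E
```

```text
21 18.22 [508.66 -62.64  42.39] F [ 2.87 -2.8  -6.47] T [-0.4  -0.68 -0.22] g 0.568
24 18.57 [508.76 -62.63  42.89] F [ 3.36 -3.61 -3.78] T [-0.44 -0.39 -0.02] g 0.567
True 18.89 [508.83 -62.69  40.62] F [-0.34 -0.91  4.6 ] T [-0.    0.12 -0.02] g 0.567
1 19.09 [508.84 -62.72  40.6 ] F [-1.14  0.23  6.26] T [ 0.1   0.15 -0.06] g 0.571
```

```bash
python3 - <<'E'
from turn import *
for z in (39.5,38.5,37.5,36.5):
    r=manip.movel([*J,z],None,v=15,force_limit=30); manip.pause(.15); s=rep((z,r))
    if s["wrist_force"][2]>16: break
c=snap("side","n.png",(180,110,330,222)); c=snap("wrist","n2.png")
E
```

```text
(39.5, False) 19.49 [508.86 -62.66  40.58] F [-4.47 -2.87  7.4 ] T [-0.21  0.51 -0.12] g 0.568
(38.5, False) 19.89 [508.91 -62.67  40.53] F [-6.74 -1.32 14.31] T [-0.13  1.13 -0.11] g 0.57
(37.5, False) 20.29 [508.96 -62.69  40.49] F [-11.25  -0.98  20.49] T [-0.06  1.68 -0.13] g 0.574
```

View pics/n.png

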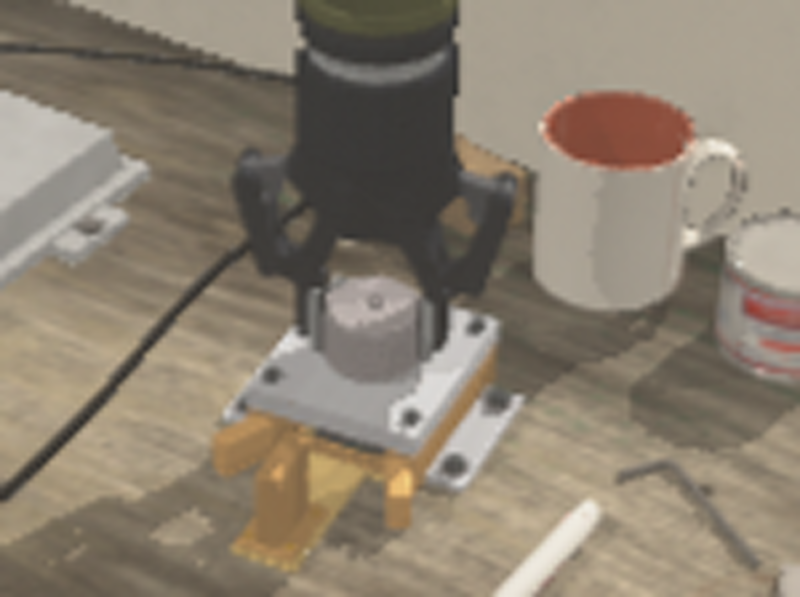

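View pics/n2.png

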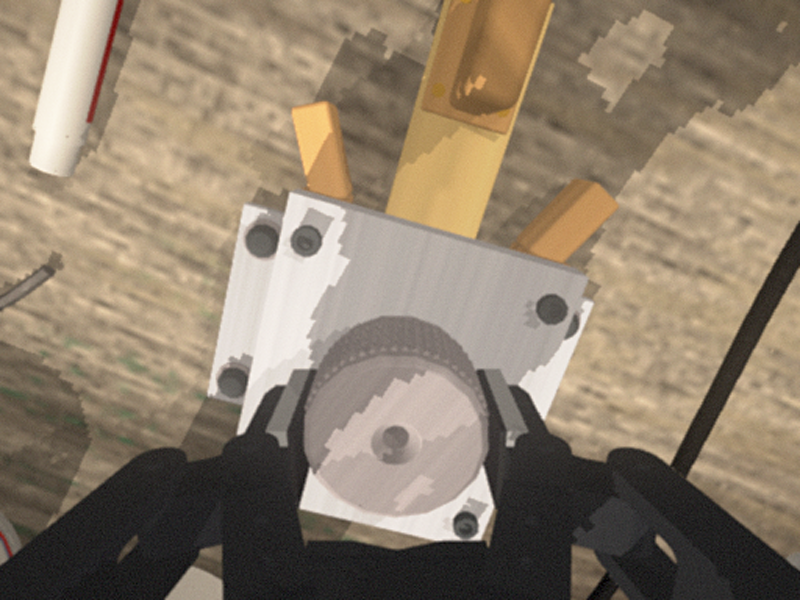

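```bash
python3 - <<'E'
from turn import *
c=viewer.calibration("side")
for h in (79,72.5,71.5): print(h,(w2p(c,[[508.5,-62.7,h]])-[180,110])*5.333)
g=cv2.imread("pics/g.png",0);k=cv2.imread("pics/k.png",0);n=cv2.imread("pics/n.png",0);m=cv2.imread("pics/m.png",0)
# lower edge of collar: column profiles gradient at columns 350..390
for nm,im in (("g",g),("k",k),("m",m),("n",n)):
    p=cv2.GaussianBlur(im,(5,5),0)[:,360:395].mean(1); d=np.diff(p); print(nm,"top",250+np.argmin(d[250:290]),250+np.argmax(np.abs(d[250:290])),"bot",345+np.argmax(np.abs(d[345:395])))
cv2.imwrite("pics/cmp.png",np.hstack([x[240:400,290:470] for x in (g,k,m,n)]))
s=rep(0)
E
```

```text
79 [[369.95 289.2 ]]
72.5 [[369.73 299.89]]
71.5 [[369.69 301.53]]
g top 286 250 bot 374
k top 283 265 bot 374
m top 289 271 bot 381
n top 289 276 bot 383
0 20.39 [508.93 -62.71  40.48] F [-10.16  -0.34  21.03] T [-0.04  1.67 -0.1 ] g 0.569
```

View pics/cmp.png

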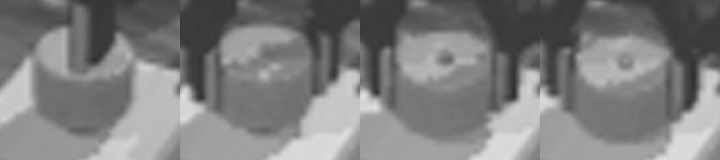

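```bash
python3 - <<'E'
from turn import *
for d,dx in ((24,-1.2),(27,-1.2),(21,-1.2),(24,-1.2)):
    manip.movel([J[0]+dx,J[1],37.3],q(y0-np.radians(d)),v=60); manip.pause(.25); s=rep(d)
manip.pause(1.0); rep("hold")
E
```

```text
24 20.89 [508.89 -62.7   40.53] F [-7.45 -1.19 17.85] T [-0.03  1.19 -0.05] g 0.565
27 21.39 [508.89 -62.73  40.51] F [-6.64  0.17 17.86] T [ 0.01  1.19 -0.03] g 0.571
21 21.9 [508.73 -62.7   40.53] F [-7.83 -0.5  18.09] T [-0.05  1.28 -0.37] g 0.569
24 22.4 [508.92 -62.71  40.51] F [-6.51 -0.66 18.55] T [ 0.01  1.14 -0.11] g 0.571
hold 23.4 [508.92 -62.73  40.52] F [-6.87 -0.61 16.9 ] T [ 0.02  1.08 -0.06] g 0.569
```

The height stays at 40.5 mm when the collar is turned ±3°, and side moment appears only at the keyway wall. So the keyway is over the pin and the foot bears on the blank, with a steady push of about 17 N. Handing in.

```bash
python3 - <<'E'
from turn import *
hand_in(); rep("end")
E
```

```text
the job is handed in; nothing more can be done
the job is handed in; nothing more can be done
```

I slid the pallet home by its handle and turned the drill bush clockwise until its keyway dropped over the pin. I then pressed the bush down onto the blank and handed the job in at about 23.4 s, still gripping and pressing.

**Last checks:**
- **Pallet:** it met the back stop at about y = 0.2 mm. The tongue's end measured 126.4 mm from the jig's origin, where 126 mm is fully home.
- **Turn:** the keyway began to drop after about 18° clockwise, and I set the final angle at about 24°.
- **Push:** the wrist force held steady at about 17 N down. The tool stayed at 40.5 mm when I turned the collar ±3°, which fits the foot resting on the blank.

**What disagreed or was not checked:**
- **Depth of the drop:** the tool dropped only about 7.0 mm, and the side picture showed about 5.5 to 6.7 mm, against the nominal 7.5 mm. The limit is 6 mm. The picture is coarse (about ±1 mm), and I put the 0.5 mm shortfall down to slight slip or tilt in the grip.
- **Side force:** about 7 N of sideways force remained on the bush.
- **Blank and bystanders:** the blank is hidden under the plate, so I could not see it after the pallet went in. I never touched the mug, marker or tin, but I did not re-measure where they stand.

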